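Find the released fuse cover and push it open

ROBOT

A 6-joint arm with a two-finger parallel gripper is mounted at the origin on a cart in front of the work surface, level with it; the furniture and walls round the work are solid. World frame = base frame: x ahead of the robot, y to its left, z up, the work surface at z = 0. Lengths are in m, angles in degrees, forces in N, time in s.
With the tool pointing down it reaches from about 0.35 to 0.875 m from the base axis. Payload 4.2 kg.
Tool frame: the origin (TCP) lies at the very end of the fingers, on their centre line; the grasp point (between the pads) lies 19 mm behind it; z points along the fingers, y is the direction in which the jaws open and shut (so a half turn about z gives the same grasp; the last joint's range is limited). The gripper opens to 87 mm and grips with 3 to 60 N. Pads are 19 mm wide; open, the fingers measure 117 mm over their backs; the gripper's body (75 mm by 190 mm) begins 51 mm behind the grasp point.
Start: joints at [-48.839, 22.042, 0.453, 0, -68.411, -14.817], TCP at [0.277, -0.56, 0.223] pointing down, gripper open.
Joint ranges: [-179.83, 179.83], [-69.29, 118.12], [-61.27, 80.66], [-181.25, 117.63], [-171.15, -9.14], [-177.46, 177.46]. Speed limits (degrees/s): [159.86, 159.86, 180, 180, 180, 180].

INTERFACE

Orientations are given as a 3x3 rotation matrix whose columns are the frame's x, y, z axes.
In Python, from station import r, imaging gives the robot as it stands. The module is installed in compiled form; this text tells all that it offers.
- The arm moves only by the tool move_arm, never from a script. Its argument "motion" is one flat list of numbers, 7 for each row, row after row: the shift along the tool's x, y, z in units of 40 mm (1.0 is 40 mm), then the turn, a rotation vector about the tool's x, y, z in units of 5 degrees (1.0 is 5 degrees), then the gripper's target within -1 to 1 (shut at 1, half-way at 0, fully open at -1). In form: [dx, dy, dz, wx, wy, wz, gripper, dx, dy, dz, wx, wy, wz, gripper, ...]. A call has 1 to 20 rows; each row is the pose to reach, as a shift and turn from the pose measured when the call began, along the tool's axes at that moment; what a row does not reach only later rows make up. A row lasts 1/12 s, in which the tool goes at most 41.7 mm and 7.16 degrees, less where a joint would pass 70% of its speed; a pose out of reach is approached as far as the arm can. A call with a gripper value outside its range is refused whole. The fingers move at their own pace and stop on an object; the grip force is fixed at half the most. Time passes only in rows, so rows that repeat a pose let the fingers close. It gives the time, the measured TCP pose, the force and the opening at its end, in the units of the state.
- r.sense(): the state, without advancing time (a new reading comes with each control period).
- imaging.capture(name): name is "scene" or "side" or "wrist"; returns the picture (480x640x3 uint8, blue, green, red); there is no depth.
- imaging.camera_params(name): a dict with "intrinsics" (3x3 intrinsics, pixels), "world_from_camera" (4x4, takes a point from camera to world coordinates). Camera axes: x right, y down, z forward; pixel columns grow to the right and rows downward; lengths in m; the calibration is good to about 2 mm. A picture is of the moment at which its call begins: read the wrist's pose just before it. camera_params takes no time and is no camera call; for the wrist camera it gives the pose at the moment of the call.
- r.finish_job(): hands the job in, once; it reports no verdict.
The state is a dict: "time_s": time; "joints": joint angles; "joint_velocities": joint speeds; "effort": joint torques, N m; "tcp_pos": TCP position; "ee_rot": TCP orientation; "wrist_force": force on the tool from outside, world axes, zero at the start; "moment": the same for the moment, N m; "gripper_width": opening from 0.0 (shut) to 1.0 (fully open).
Only numpy, scipy, OpenCV 4.12 (cv2) and the standard library are available. Lean on these libraries where they do the work, as an engineer would, in place of code of your own. Each camera call takes 0.05 s, during which the arm holds its last target.

TASK

One circuit of this bench fuse box has been isolated, so the interlock has unlocked its cover; the other three stay locked, and nothing outside shows which is which. With the closed fingertips press the ribbed rubber pad at the rear of the covers one after the other, without forcing them, until you find the one that rocks; then push its raised front flap up and back until it leans well past upright and stays fully open. Leave the other covers shut, grasp nothing, and do not lift or shift the box or the things beside it.

Things in the scene. Friction and masses are not known exactly. Their poses are not given: they have to be found in the camera images.
- fuse_box: loose grey sheet-metal bench fuse box on rubber feet, 117 (x) x 276 (y) x 62 mm high, 2.3 to 3.4 kg. Origin: centre of its underside; +x rear, -x front (label holders), +y left. On top, flush with the rim, four identical bare aluminium covers 100 (x) x 55 (y) x 3 mm with 8 mm bars between. Each rocks on its own hinge pin along y, at x = +10, z = 57 mm: 40 mm of ribbed pad end behind, 60 mm flap in front
- cover_0 (a joint): angle (rad) of the cover at the far left as the robot sees it (box y = +99 mm): 0 shut, grows as the pad end sinks and the flap rises, 1.57 upright, 1.95 leaning back on its stop. Locked, it gives at most 0.1 (2 mm at the pad) when pressed; released, it yields to 2 to 6 N at the pad and its stiff hinge (0.03 N m) holds it at any angle it is left
- cover_0_pad (a point): middle of the ribbed black rubber press pad (30 x 42 x 1 mm) on the cover at the far left as the robot sees it (box y = +99 mm): top of the pad, 21 mm behind the hinge pin, 6 mm above it when shut; moves with the cover. The well below the pad end is open to 40 mm under the rim when the cover is released
- cover_0_lip (a point): middle of the front edge of the cover at the far left as the robot sees it (box y = +99 mm): on its top face, 60 mm in front of the hinge pin, 5 mm above it when shut; moves with the cover. It rises about 40 mm when a fingertip some 20 mm thick sinks 12 to 14 mm into the pad end, and a finger in front of it can then follow it up and back
- cover_1 (a joint): angle (rad) of the cover second from the left (box y = +33 mm): 0 shut, grows as the pad end sinks and the flap rises, 1.57 upright, 1.95 leaning back on its stop. Locked, it gives at most 0.1 (2 mm at the pad) when pressed; released, it yields to 2 to 6 N at the pad and its stiff hinge (0.03 N m) holds it at any angle it is left
- cover_1_pad (a point): middle of the ribbed black rubber press pad (30 x 42 x 1 mm) on the cover second from the left (box y = +33 mm): top of the pad, 21 mm behind the hinge pin, 6 mm above it when shut; moves with the cover. The well below the pad end is open to 40 mm under the rim when the cover is released
- cover_1_lip (a point): middle of the front edge of the cover second from the left (box y = +33 mm): on its top face, 60 mm in front of the hinge pin, 5 mm above it when shut; moves with the cover. It rises about 40 mm when a fingertip some 20 mm thick sinks 12 to 14 mm into the pad end, and a finger in front of it can then follow it up and back
- cover_2 (a joint): angle (rad) of the cover third from the left (box y = -33 mm): 0 shut, grows as the pad end sinks and the flap rises, 1.57 upright, 1.95 leaning back on its stop. Locked, it gives at most 0.1 (2 mm at the pad) when pressed; released, it yields to 2 to 6 N at the pad and its stiff hinge (0.03 N m) holds it at any angle it is left
- cover_2_pad (a point): middle of the ribbed black rubber press pad (30 x 42 x 1 mm) on the cover third from the left (box y = -33 mm): top of the pad, 21 mm behind the hinge pin, 6 mm above it when shut; moves with the cover. The well below the pad end is open to 40 mm under the rim when the cover is released
- cover_2_lip (a point): middle of the front edge of the cover third from the left (box y = -33 mm): on its top face, 60 mm in front of the hinge pin, 5 mm above it when shut; moves with the cover. It rises about 40 mm when a fingertip some 20 mm thick sinks 12 to 14 mm into the pad end, and a finger in front of it can then follow it up and back
- cover_3 (a joint): angle (rad) of the cover at the far right (box y = -99 mm): 0 shut, grows as the pad end sinks and the flap rises, 1.57 upright, 1.95 leaning back on its stop. Locked, it gives at most 0.1 (2 mm at the pad) when pressed; released, it yields to 2 to 6 N at the pad and its stiff hinge (0.03 N m) holds it at any angle it is left
- cover_3_pad (a point): middle of the ribbed black rubber press pad (30 x 42 x 1 mm) on the cover at the far right (box y = -99 mm): top of the pad, 21 mm behind the hinge pin, 6 mm above it when shut; moves with the cover. The well below the pad end is open to 40 mm under the rim when the cover is released
- cover_3_lip (a point): middle of the front edge of the cover at the far right (box y = -99 mm): on its top face, 60 mm in front of the hinge pin, 5 mm above it when shut; moves with the cover. It rises about 40 mm when a fingertip some 20 mm thick sinks 12 to 14 mm into the pad end, and a finger in front of it can then follow it up and back
- loupe: loose black eye loupe, round, 37 mm across and 33 mm high, right of the fuse box; origin: centre of its underside
- torch: loose small black torch lying right of the fuse box beyond the loupe, 27 x 109 x 27 mm, its length along its y; origin: centre of its underside. Keep the arm clear of the fixed magnifier lamp, whose head hangs 0.2 m above the rear edge of the worktop behind and to the right of the torch
- screw_dish: loose round metal dish with screws, 60 mm across, 16 mm high, farther right of the fuse box; origin: centre of its underside

How it is judged (in metres and radians):
On the way:
1. the released cover has been found: it has rocked clearly (more than 0.25 rad) (value of joint any of cover_0, cover_1, cover_2, cover_3 above 0.25 rad), for 0.1 s.
At the end, for the whole second after the job is handed in: The released cover stands open, leaning back past upright (more than 1.65 rad) and at rest; the other three are shut (less than 0.12 rad); the box is at rest (((value of joint cover_0 above 1.65 rad and value of joint each of cover_1, cover_2, cover_3 below 0.12 rad) or (value of joint cover_1 above 1.65 rad and value of joint each of cover_0, cover_2, cover_3 below 0.12 rad) or (value of joint cover_2 above 1.65 rad and value of joint each of cover_0, cover_1, cover_3 below 0.12 rad) or (value of joint cover_3 above 1.65 rad and value of joint each of cover_0, cover_1, cover_2 below 0.12 rad)) and velocity of joint each of cover_0, cover_1, cover_2, cover_3 below 0.1 rad/s and linear speed of fuse_box below 0.02 m/s); the robot touches nothing.
It fails at once if the box is lifted or tipped (10 mm or 0.1 rad) (height (world z) of fuse_box above 0.01 m or angle between fuse_box's own z axis and vertical above 0.1 rad).
It fails at once if the box is shoved more than 20 mm (distance of fuse_box from where it was at the start of the episode above 0.02 m).
It fails at once if a cover or the box is forced (more than 50 N) (contact force between any of the arm, the fingers and fuse_box above 50 N).
It fails at once if a thing beside the box is lifted or moved more than 15 mm (distance of any of loupe, torch, screw_dish from where it was at the start of the episode above 0.015 m).
It also fails if it takes over 54 s, if anything falls off the work surface, if the arm or the gripper's body presses on something with over 40 N, if the wrist force passes 120 N, or if a joint passes its speed limit or range.

## Working session

There is one attempt and no reset: what is moved stays moved. The work goes in short steps, Python scripts to look and compute and a tool call to move; the robot and the scene stay as the last step left them, time stands still between calls to the robot, and variables do not carry over. Pictures are saved under pics/ and viewed, and the job is handed in when it is done.

Besides the shell and the picture viewer there is one more tool, called as name(argument=value, ...) on one line, values as JSON. move_arm: Moves the arm, as the interface text tells. Its arguments: {"type":"object","properties":{"motion":{"type":"array","items":{"type":"number"}}},"required":["motion"]}

```bash
mkdir -p pics; python3 - <<'E'
from station import r, imaging
import cv2, numpy as np
np.set_printoptions(precision=4,suppress=True)
print(r.sense())
for n in ["scene","side"]:
    im=imaging.capture(n); cv2.imwrite(f"pics/{n}0.png",im)
    p=imaging.camera_params(n); print(n,p["intrinsics"],p["world_from_camera"])
E
```

```text
{'time_s': 0.0, 'joints': array([-48.8416,  22.0892,   0.379 ,  -0.0296, -68.4103, -14.8173]), 'joint_velocities': array([ 0.0291, -0.0078, -0.0529,  0.0107,  0.1114, -0.0689]), 'effort': array([ -0.0006, -39.0662,  18.7407,   4.2199,   0.011 ,  -0.0002]), 'tcp_pos': array([ 0.2771, -0.5595,  0.2215]), 'ee_rot': array([[-0.8963, -0.4435, -0.001 ],
       [-0.4435,  0.8963,  0.0019],
       [ 0.0001,  0.0022, -1.    ]]), 'wrist_force': array([ 0.0371, -0.5912,  0.3931]), 'moment': array([-0.0323,  0.023 ,  0.0019]), 'gripper_width': 0.9967554374676947}
scene [[570.4947   0.     320.7453]
 [  0.     570.4947 236.4813]
 [  0.       0.       1.    ]] [[-0.129   0.4931 -0.8603  1.5303]
 [ 0.9916  0.0635 -0.1123  0.1807]
 [-0.0007 -0.8676 -0.4972  0.6419]
 [ 0.      0.      0.      1.    ]]
side [[493.3682   0.     323.8122]
 [  0.     493.3682 246.2171]
 [  0.       0.       1.    ]] [[-0.9274  0.3229 -0.1888  0.7251]
 [ 0.374   0.8114 -0.4492  0.5141]
 [ 0.0082 -0.4872 -0.8732  0.9833]
 [ 0.      0.      0.      1.    ]]
```

View pics/scene0.png

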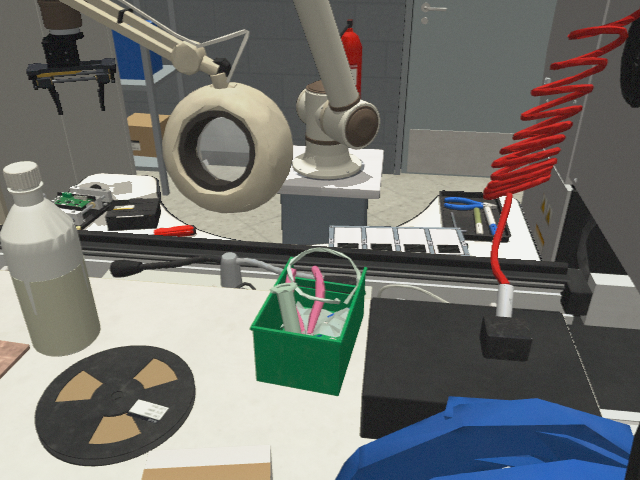

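View pics/side0.png

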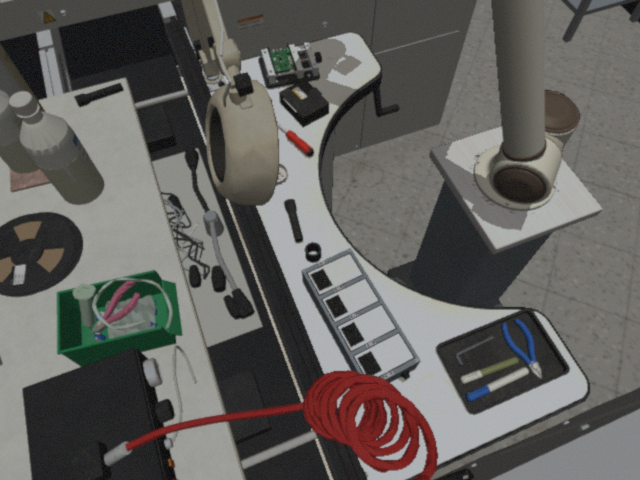

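The side view shows the fuse box at about (305–418, 250–375), with black pads on its rear (left) edge, the loupe at (313, 250) and the torch at (293, 220). The scene view shows only the box's top, at (330–468, 226–252). A red hose hangs near the box's left end.

```bash
cat > h.py <<'E'
import numpy as np, cv2
from station import r, imaging
np.set_printoptions(precision=4,suppress=True)
def ray(P,uv):
    K=P["intrinsics"];T=P["world_from_camera"]
    d=np.linalg.solve(K,np.array([uv[0],uv[1],1.]));d=T[:3,:3]@d
    return T[:3,3],d/np.linalg.norm(d)
def plane(P,uv,z):
    o,d=ray(P,uv); return o+d*(z-o[2])/d[2]
def tri(*prs):
    A=np.zeros((3,3));b=np.zeros(3)
    for o,d in prs:
        M=np.eye(3)-np.outer(d,d);A+=M;b+=M@o
    x=np.linalg.solve(A,b)
    return x,[np.linalg.norm((np.eye(3)-np.outer(d,d))@(x-o)) for o,d in prs]
def proj(P,X):
    T=np.linalg.inv(P["world_from_camera"]);c=T[:3,:3]@np.asarray(X)+T[:3,3];u=P["intrinsics"]@c;return u[:2]/u[2]
E
python3 - <<'E'
from h import *
a=cv2.imread("pics/side0.png")[235:395,285:435]; cv2.imwrite("pics/sidez.png",cv2.resize(a,None,fx=5,fy=5,interpolation=cv2.INTER_CUBIC)[:, :][:600])
cv2.imwrite("pics/sidez.png",cv2.resize(a,(562,600),interpolation=cv2.INTER_CUBIC))
a=cv2.imread("pics/scene0.png")[210:270,310:490]; cv2.imwrite("pics/scenez.png",cv2.resize(a,(792,264),interpolation=cv2.INTER_CUBIC))
P=imaging.camera_params("side")
for uv in [(305,269),(352,251),(418,360),(366,381)]: print(uv,plane(P,uv,.062))
E
```

```text
(305, 269) [0.5826 0.076  0.062 ]
(352, 251) [0.4745 0.0731 0.062 ]
(418, 360) [0.4522 0.3355 0.062 ]
(366, 381) [0.5602 0.3349 0.062 ]
```

View pics/sidez.png

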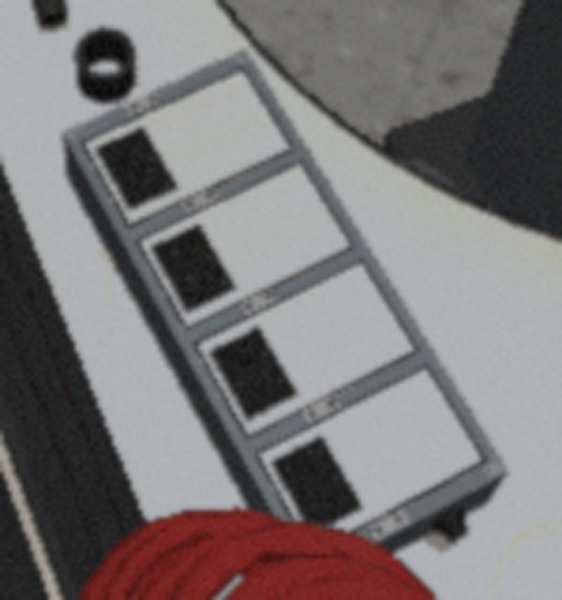

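View pics/scenez.png

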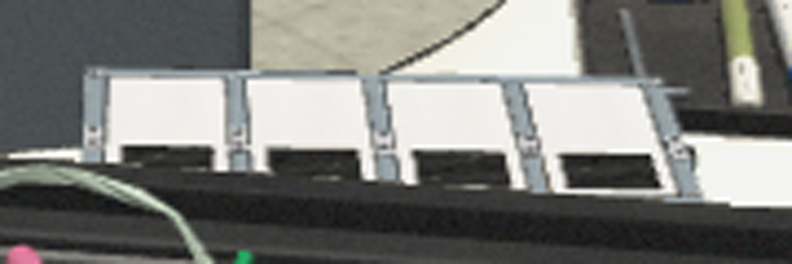

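```bash
python3 - <<'E'
from h import *
S=imaging.camera_params("side");C=imaging.camera_params("scene")
s=lambda u,v:(285+u/3.747,235+v/3.75); c=lambda u,v:(310+u/4.4,210+v/4.4)
for n,a,b in [("FR",(243,52),(90,69)),("FL",(503,468),(660,80)),("c3a",(244,70),(107,75)),("c3b",(291,149),(222,76)),("c0a",(425,367),(525,82)),("c0b",(482,461),(634,82))]:
    x,e=tri(ray(S,s(*a)),ray(C,c(*b))); print(n,x,e)
im=cv2.imread("pics/side0.png")
# pads mask
g=cv2.cvtColor(im,cv2.COLOR_BGR2GRAY); m=(g<75).astype(np.uint8); m[:250]=0;m[380:]=0;m[:,:305]=0;m[:,395:]=0
n,l,st,ce=cv2.connectedComponentsWithStats(m)
for i in range(1,n):
    if 150<st[i,4]<2000: print(st[i],ce[i],plane(S,ce[i],.063))
for uv in [s(66,136),s(243,52),s(503,468)]: print(plane(S,uv,.062))
E
```

```text
FR [0.4758 0.0646 0.06  ] [np.float64(0.000931381793232302), np.float64(0.0009313817932322641)]
FL [0.449  0.3356 0.0589] [np.float64(0.00010373786880548574), np.float64(0.00010373786880546537)]
c3a [0.4794 0.074  0.0587] [np.float64(0.0018002572000294476), np.float64(0.0018002572000294244)]
c3b [0.475  0.1293 0.0595] [np.float64(0.0021794871647628027), np.float64(0.0021794871647628413)]
c0a [0.4622 0.272  0.0601] [np.float64(0.0008638157861157092), np.float64(0.0008638157861156799)]
c0b [0.4565 0.3255 0.0598] [np.float64(0.0029681944969984888), np.float64(0.0029681944969985785)]
[312 270  20  20 232] [321.0517 279.5388] [0.5607 0.1114 0.063 ]
[ 305  278   78  102 1656] [335.3877 355.9614] [0.5949 0.2703 0.063 ]
[326 296  21  21 255] [336.1569 306.1059] [0.5544 0.177  0.063 ]
[342 323  21  23 275] [352.1055 334.0655] [0.5481 0.2423 0.063 ]
[0.5891 0.0791 0.062 ]
[0.4766 0.0666 0.062 ]
[0.4499 0.3361 0.062 ]
```

```bash
python3 - <<'E'
from h import *
S=imaging.camera_params("side");C=imaging.camera_params("scene")
for n,a,b in [("lamp ctr",(243,143),(229,148)),("hose bottom-plug",(300,407),(497,290)),("coil ctr",(375,425),(545,115)),("coil low",(395,470),(515,188)),("coil low2",(345,395),(500,185))]:
    x,e=tri(ray(S,a),ray(C,b)); print(n,x,e)
for n,a in [("loupe",(313,252)),("torch",(293,220))]: print(n,plane(S,a,.015))
s=r.sense();R=s["ee_rot"]
yaw=np.radians(5.55);bx=np.array([np.cos(yaw),np.sin(yaw),0]);by=np.array([-np.sin(yaw),np.cos(yaw),0])
from scipy.spatial.transform import Rotation as Ro
Rt=np.column_stack([-bx,by,[0,0,-1]])
print("turn units",Ro.from_matrix(R.T@Rt).as_rotvec(degrees=True)/5)
ctr=np.array([.5512,.2097,0])-bx*.031
print("ctr",ctr)
for k,y in enumerate([.099,.033,-.033,-.099]):
    p=ctr+bx*.031+by*y; print(k,"pad",p)
p=ctr+bx*.031+by*-.099+[0,0,.12]
print("to above pad3, units",R.T@(p-s["tcp_pos"])/.04)
E
```

```text
lamp ctr [ 0.6311 -0.0968  0.2872] [np.float64(0.001507751030993888), np.float64(0.0015077510309937786)]
hose bottom-plug [0.6982 0.3563 0.0862] [np.float64(0.01934512873552875), np.float64(0.019345128735528593)]
coil ctr [0.6206 0.4313 0.3586] [np.float64(0.013970996225170292), np.float64(0.013970996225170371)]
coil low [0.5881 0.4487 0.2115] [np.float64(0.047762704551676374), np.float64(0.047762704551676353)]
coil low2 [0.6276 0.3711 0.2398] [np.float64(0.005662256915490425), np.float64(0.005662256915490413)]
loupe [0.5436 0.0207 0.015 ]
torch [ 0.556  -0.0749  0.015 ]
turn units [ 0.0222 -0.0053  4.1572]
ctr [0.5203 0.2067 0.    ]
0 pad [0.5416 0.3082 0.    ]
1 pad [0.548  0.2425 0.    ]
2 pad [0.5544 0.1769 0.    ]
3 pad [0.5608 0.1112 0.    ]
to above pad3, units [-13.795   11.8776   2.5616]
```

```bash
python3 - <<'E'
from h import *
s=r.sense();R=s["ee_rot"]
for p in [(.41,-.02,.17),(.5608,.1112,.10)]: print(p,R.T@(np.array(p)-s["tcp_pos"])/.04)
E
```

```text
(0.41, -0.02, 0.17) [-8.9621 10.6135  1.3096]
(0.5608, 0.1112, 0.1) [-13.7961  11.8771   3.0616]
```

move_arm(motion=[-8.96,10.61,1.31,0.02,0,4.16,1,-8.96,10.61,1.31,0.02,0,4.16,1,-8.96,10.61,1.31,0.02,0,4.16,1,-8.96,10.61,1.31,0.02,0,4.16,1,-8.96,10.61,1.31,0.02,0,4.16,1,-8.96,10.61,1.31,0.02,0,4.16,1,-8.96,10.61,1.31,0.02,0,4.16,1,-8.96,10.61,1.31,0.02,0,4.16,1,-8.96,10.61,1.31,0.02,0,4.16,1,-8.96,10.61,1.31,0.02,0,4.16,1,-8.96,10.61,1.31,0.02,0,4.16,1,-8.96,10.61,1.31,0.02,0,4.16,1,-8.96,10.61,1.31,0.02,0,4.16,1,-8.96,10.61,1.31,0.02,0,4.16,1,-8.96,10.61,1.31,0.02,0,4.16,1])

```text
time_s: 1.35
tcp_pos: [0.4107, -0.0171, 0.1696]
ee_rot: [[-0.995, -0.102, -0.001], [-0.102, 0.995, 0.0], [0.0, 0.0, -1.0]]
wrist_force: [0.0, -0.2, 0.1]
gripper_width: 0.018
```

```bash
cat > to.py <<'E'
import sys
from h import *
yaw=np.radians(5.55);bx=np.array([np.cos(yaw),np.sin(yaw),0]);by=np.array([-np.sin(yaw),np.cos(yaw),0]);ctr=np.array([.5203,.2067,0])
Y=[.099,.033,-.033,-.099]
if __name__=="__main__":
    from scipy.spatial.transform import Rotation as Ro
    s=r.sense();R=s["ee_rot"];Rt=np.column_stack([-bx,by,[0,0,-1]])
    t=s["tcp_pos"]; d=t-ctr
    print("t",s["time_s"],"tcp",t,"box xy",d@bx,d@by,"F",s["wrist_force"],"w",s["gripper_width"],"turn",Ro.from_matrix(R.T@Rt).as_rotvec(degrees=True)/5)
    for a in sys.argv[1:]:
        x,y,z=map(float,a.split(",")); p=ctr+bx*x/1000+by*y/1000+[0,0,z/1000]; print(a,R.T@(p-t)/.04)
E
python3 to.py 31,-99,100 31,-99,70
python3 - <<'E'
from h import *
for n in ["side","wrist"]: cv2.imwrite(f"pics/{n}1.png",imaging.capture(n))
E
```

```text
t 1.35 tcp [ 0.4107 -0.0171  0.1696] box xy -0.13070973044510442 -0.2121574602315177 F [ 0.0028 -0.1741  0.0627] w 0.017911266968330983 turn [ 0.0033 -0.0054  0.0575]
31,-99,100 [-4.0577  2.8081  1.739 ]
31,-99,70 [-4.0581  2.8079  2.489 ]
```

View pics/side1.png

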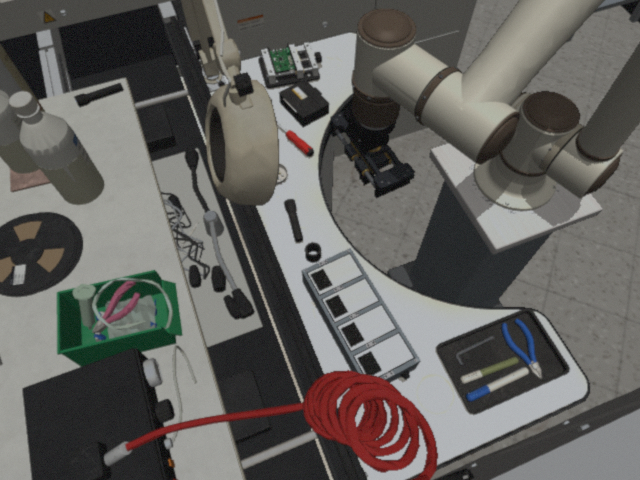

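View pics/wrist1.png

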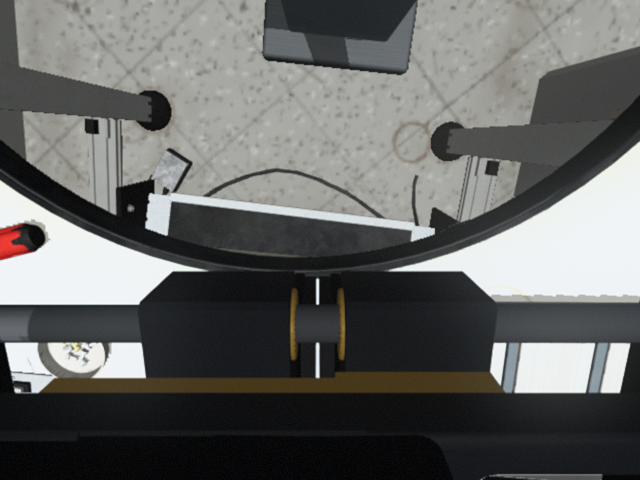

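The side view shows the arm at (380, 130), clear of the lamp at (243, 143). The wrist camera looks toward the robot side and sees the right edge of the box at (500–600, 370). I'll move over pad 3.

move_arm(motion=[-2,1.6,1.4,0,0,0,1,-4.06,2.81,1.9,0,0,0,1,-4.06,2.81,2.1,0,0,0,1,-4.06,2.81,2.1,0,0,0,1,-4.06,2.81,2.1,0,0,0,1,-4.06,2.81,2.1,0,0,0,1,-4.06,2.81,2.1,0,0,0,1])

```text
time_s: 2.03
tcp_pos: [0.5607, 0.1078, 0.0829]
ee_rot: [[-0.995, -0.098, -0.005], [-0.098, 0.995, -0.002], [0.005, -0.001, -1.0]]
wrist_force: [-0.3, 0.2, 0.0]
gripper_width: 0.005
```

```bash
python3 to.py 31,-99,65
python3 - <<'E'
from h import *
a=imaging.capture("side"); cv2.imwrite(f"pics/side2.png",cv2.resize(a[150:400,200:450],(600,600)))
cv2.imwrite(f"pics/scene2.png",imaging.capture("scene"))
E
```

```text
t 2.0333 tcp [0.5607 0.1078 0.0829] box xy 0.030639852717185993 -0.10235917430288519 F [-0.2652  0.2489  0.0384] w 0.005463020514103792 turn [-0.016  -0.0599  0.0103]
31,-99,65 [-0.0114  0.0846  0.4484]
```

View pics/side2.png

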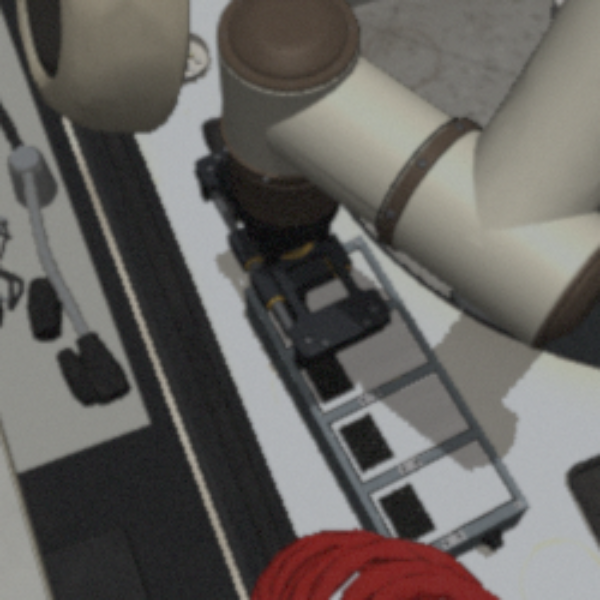

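View pics/scene2.png

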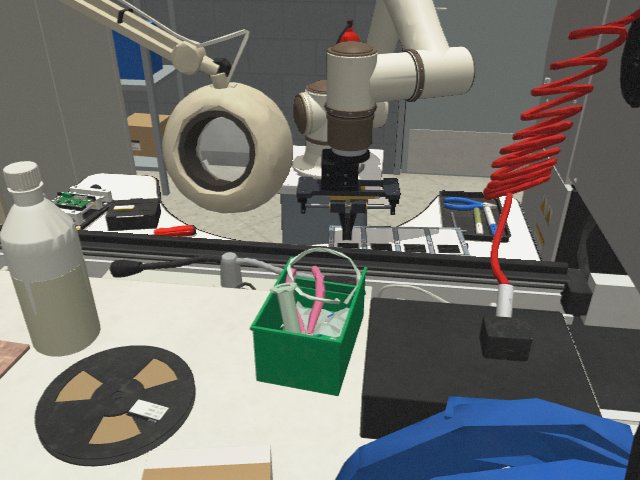

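The side view shows the closed gripper above cover 3, hiding its pad. The scene view shows the fingertip at (347, 240) over the rightmost cover. I'll descend gently.

move_arm(motion=[-0.01,0.08,0.2,0,-0.06,0,1,-0.01,0.08,0.4,0,-0.06,0,1,-0.01,0.08,0.4,0,-0.06,0,1,-0.01,0.08,0.4,0,-0.06,0,1])

```text
time_s: 2.47
tcp_pos: [0.5584, 0.1091, 0.069]
ee_rot: [[-0.995, -0.096, 0.001], [-0.096, 0.995, -0.001], [-0.001, -0.001, -1.0]]
wrist_force: [-0.1, 0.5, 0.0]
gripper_width: 0.009
```

```bash
python3 to.py 31,-99,62
```

```text
t 2.4667 tcp [0.5584 0.1091 0.069 ] box xy 0.028470214160982103 -0.100785011844234 F [-0.1441  0.4888  0.026 ] w 0.008753122689544705 turn [-0.0104  0.0096 -0.004 ]
31,-99,62 [-0.0631  0.0448  0.1741]
```

move_arm(motion=[-0.06,0.04,0.05,0,0,0,1,-0.06,0.04,0.1,0,0,0,1,-0.06,0.04,0.15,0,0,0,1,-0.06,0.04,0.15,0,0,0,1])

```text
time_s: 2.8
tcp_pos: [0.561, 0.1111, 0.0632]
ee_rot: [[-0.995, -0.097, 0.002], [-0.097, 0.995, -0.001], [-0.002, -0.001, -1.0]]
wrist_force: [0.5, 0.1, 1.1]
gripper_width: 0.005
```

move_arm(motion=[0,0,0.025,0,0,0,1,0,0,0.05,0,0,0,1,0,0,0.05,0,0,0,1])

```text
time_s: 3.05
tcp_pos: [0.5611, 0.1111, 0.0629]
ee_rot: [[-0.995, -0.098, 0.002], [-0.098, 0.995, -0.001], [-0.002, -0.001, -1.0]]
wrist_force: [-2.9, -1.4, 10.0]
gripper_width: 0.006
```

move_arm(motion=[0,0,0.05,0,0,0,1,0,0,0.05,0,0,0,1])

```text
time_s: 3.22
tcp_pos: [0.5611, 0.1111, 0.0629]
ee_rot: [[-0.995, -0.098, 0.003], [-0.098, 0.995, -0.002], [-0.002, -0.002, -1.0]]
wrist_force: [-4.3, 0.5, 12.4]
gripper_width: 0.007
```

Cover 3 stays hard at 12 N, so it is locked. Next is cover 2.

move_arm(motion=[0,0,-0.3,0,0,0,1,0,0.6,-0.35,0,0,0,1,0,1.65,-0.3,0,0,0,1,0,1.65,-0.15,0,0,0,1,0,1.65,-0.1,0,0,0,1,0,1.65,-0.1,0,0,0,1])

```text
time_s: 3.72
tcp_pos: [0.5537, 0.1766, 0.0657]
ee_rot: [[-0.995, -0.099, 0.0], [-0.099, 0.995, -0.003], [0.0, -0.003, -1.0]]
wrist_force: [0.6, 0.7, 0.0]
gripper_width: 0.003
```

```bash
python3 to.py 31,-33,63
```

```text
t 3.7167 tcp [0.5537 0.1766 0.0657] box xy 0.0303051499674184 -0.03318766397725478 F [0.5985 0.663  0.039 ] w 0.0033027787909198315 turn [-0.0313 -0.0005  0.0256]
31,-33,63 [-0.0174  0.0048  0.0681]
```

move_arm(motion=[-0.01,0,0.05,0,0,0,1,-0.01,0,0.1,0,0,0,1,-0.01,0,0.12,0,0,0,1,-0.01,0,0.12,0,0,0,1])

```text
time_s: 4.05
tcp_pos: [0.5543, 0.1759, 0.0629]
ee_rot: [[-0.995, -0.098, 0.001], [-0.098, 0.995, -0.003], [-0.001, -0.003, -1.0]]
wrist_force: [-4.6, 1.1, 10.0]
gripper_width: 0.005
```

Cover 2 also holds at 10 N, so it is locked. Cover 1 is next.

move_arm(motion=[0,0,-0.3,0,0,0,1,0,0.6,-0.35,0,0,0,1,0,1.65,-0.3,0,0,0,1,0,1.65,-0.15,0,0,0,1,0,1.65,-0.1,0,0,0,1,0,1.65,-0.1,0,0,0,1])

```text
time_s: 4.55
tcp_pos: [0.5471, 0.2405, 0.0657]
ee_rot: [[-0.995, -0.098, -0.001], [-0.098, 0.995, -0.004], [0.002, -0.004, -1.0]]
wrist_force: [-0.1, -0.8, -0.5]
gripper_width: 0.012
```

```bash
python3 to.py 31,33,63
```

```text
t 4.55 tcp [0.5471 0.2405 0.0657] box xy 0.029961341884454477 0.03101175353618035 F [-0.1233 -0.8329 -0.5241] w 0.011865025702273777 turn [-0.0463 -0.0211  0.0112]
31,33,63 [-0.0261  0.05    0.0669]
```

move_arm(motion=[-0.02,0.05,0.05,-0.04,0,0,1,-0.02,0.05,0.1,-0.04,0,0,1,-0.02,0.05,0.12,-0.04,0,0,1,-0.02,0.05,0.12,-0.04,0,0,1])

```text
time_s: 4.88
tcp_pos: [0.548, 0.2414, 0.0629]
ee_rot: [[-0.995, -0.097, -0.001], [-0.097, 0.995, -0.001], [0.002, -0.001, -1.0]]
wrist_force: [-3.4, -1.4, 10.5]
gripper_width: 0.007
```

10 N applied at the fingertip's front edge might be marginal, so I'll press cover 1 a little harder before ruling it out.

move_arm(motion=[0,0,0.05,0,0,0,1,0,0,0.08,0,0,0,1,0,0,0.08,0,0,0,1])

```text
time_s: 5.13
tcp_pos: [0.5482, 0.2413, 0.0629]
ee_rot: [[-0.995, -0.097, -0.0], [-0.097, 0.995, 0.0], [0.0, 0.0, -1.0]]
wrist_force: [-7.7, 1.7, 14.9]
gripper_width: -0.0
```

move_arm(motion=[0,0,-0.3,0,0,0,1,0,0,-0.4,0,0,0,1])

```text
time_s: 5.3
tcp_pos: [0.5493, 0.2409, 0.0809]
ee_rot: [[-0.995, -0.096, 0.002], [-0.096, 0.995, 0.002], [-0.003, 0.002, -1.0]]
wrist_force: [0.7, -0.7, -0.0]
gripper_width: 0.006
```

```bash
python3 to.py 31,99,75
python3 - <<'E'
from h import *
a=imaging.capture("side"); cv2.imwrite(f"pics/side3.png",cv2.resize(a[230:480,200:450],(600,600)))
a=imaging.capture("scene"); cv2.imwrite(f"pics/scene3.png",cv2.resize(a[0:300,260:640],(760,600)))
E
```

```text
t 5.3 tcp [0.5493 0.2409 0.0809] box xy 0.03214971292204337 0.031248118764798324 F [ 0.7444 -0.6763 -0.0382] w 0.0056380262645453 turn [ 0.0175  0.0303 -0.0117]
31,99,75 [0.0309 1.6935 0.1496]
```

View pics/side3.png

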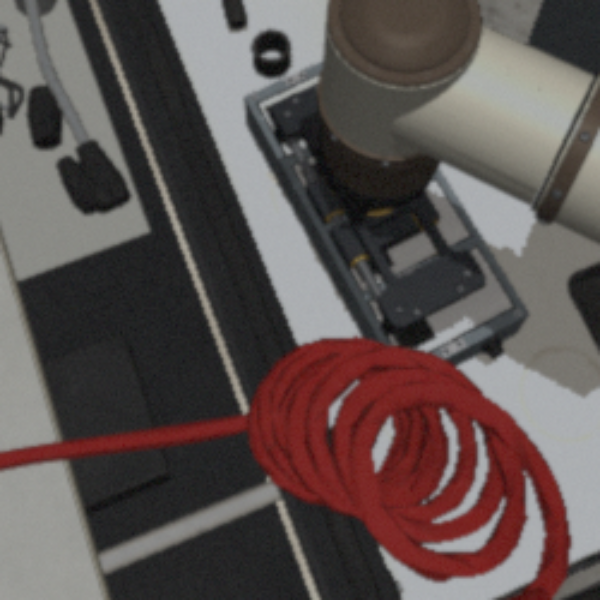

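View pics/scene3.png

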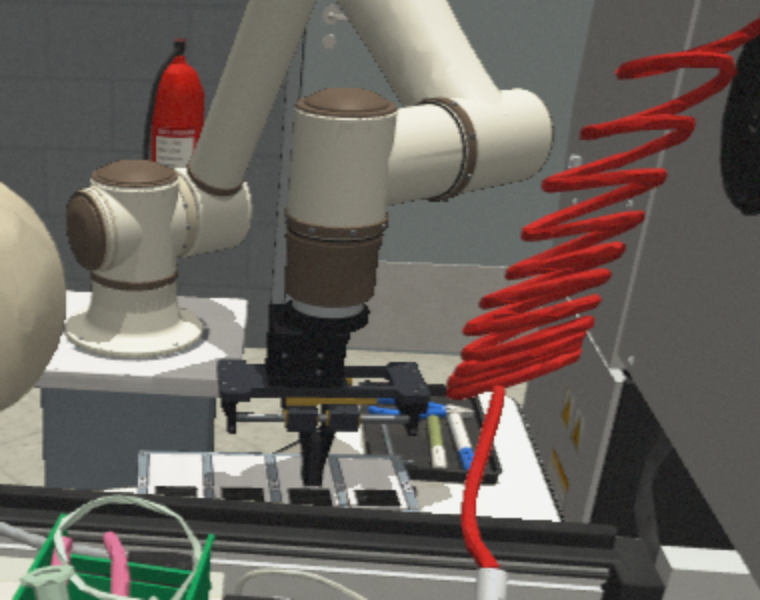

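```bash
python3 - <<'E'
from h import *
S=imaging.camera_params("side");C=imaging.camera_params("scene")
for n,a,b in [("low ctr",(337,405),(517,189)),("low ctr",(345,405),(517,185)),("low right tip",(342,375),(487,193)),("hose start",(304,405),(509,197))]:
    x,e=tri(ray(S,a),ray(C,b)); print(n,x,e)
for p in [(.5416,.3082+.095,.14),(.5416,.3082+.095,.20)]: print(p,proj(S,p),proj(C,p))
E
```

```text
low ctr [0.647  0.3879 0.2453] [np.float64(0.0015524772667314445), np.float64(0.0015524772667313083)]
low ctr [0.6358 0.391  0.247 ] [np.float64(5.7235087369708626e-05), np.float64(5.723508736964147e-05)]
low right tip [0.6202 0.346  0.2231] [np.float64(0.0019358363693591908), np.float64(0.001935836369359189)]
hose start [0.6911 0.3694 0.2502] [np.float64(0.00015228375235915555), np.float64(0.00015228375235918417)]
(0.5416, 0.4032, 0.14) [397.0193 403.5015] [505.6875 216.3706]
(0.5416, 0.4032, 0.2) [402.3248 395.4571] [510.9408 187.3864]
```

Scene view: the coil's lowest loop is at about (.64, .39, .245), and the gripper's wide bar stays below z .20 and in front of x .58. That should clear, so I'll approach cover 0 in small steps.

move_arm(motion=[0.05,0.5,0.1,0,0,0,1,0.05,1.0,0.15,0,0,0,1,0.05,1.4,0.2,0,0,0,1,0.05,1.69,0.3,0,0,0,1,0.05,1.69,0.35,0,0,0,1,0.05,1.69,0.35,0,0,0,1])

```text
time_s: 5.9
tcp_pos: [0.5398, 0.3079, 0.0645]
ee_rot: [[-0.995, -0.096, -0.001], [-0.096, 0.995, -0.0], [0.001, -0.0, -1.0]]
wrist_force: [-0.3, -0.4, -0.4]
gripper_width: 0.002
```

```bash
python3 to.py 31,99,63
python3 - <<'E'
from h import *
a=imaging.capture("scene"); cv2.imwrite(f"pics/scene4.png",cv2.resize(a[0:300,260:640],(760,600)))
E
```

```text
t 5.9 tcp [0.5398 0.3079 0.0645] box xy 0.029178619402885478 0.09887607521835853 F [-0.3225 -0.4168 -0.3921] w 0.0024445167642841064 turn [-0.0004 -0.0059 -0.0076]
31,99,63 [-0.0456  0.0031  0.0368]
```

View pics/scene4.png

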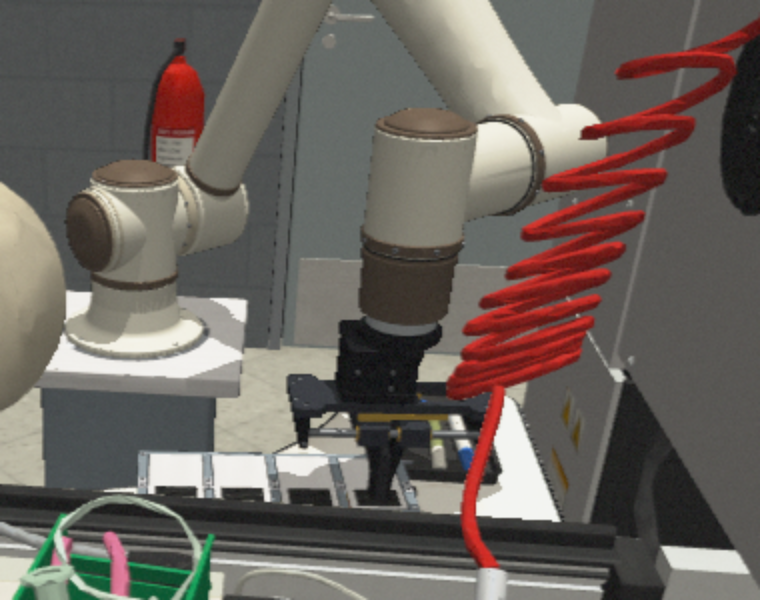

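The fingertip at zoomed (380, 495) is over cover 0's pad, and the hose has not been disturbed. I'll press.

move_arm(motion=[-0.03,0,0.05,0,0,0,1,-0.03,0,0.08,0,0,0,1,-0.03,0,0.1,0,0,0,1,-0.03,0,0.1,0,0,0,1])

```text
time_s: 6.28
tcp_pos: [0.5419, 0.3073, 0.0614]
ee_rot: [[-0.995, -0.095, 0.001], [-0.095, 0.995, 0.001], [-0.001, 0.0, -1.0]]
wrist_force: [1.1, 0.4, 1.6]
gripper_width: 0.005
```

It sinks at 1.6 N, so this looks like the released cover. I'll continue down slowly.

move_arm(motion=[0,0,0.04,0,0,0,1,0,0,0.08,0,0,0,1,0,0,0.1,0,0,0,1,0,0,0.1,0,0,0,1])

```text
time_s: 6.62
tcp_pos: [0.5425, 0.3074, 0.0576]
ee_rot: [[-0.995, -0.095, 0.002], [-0.095, 0.995, 0.001], [-0.002, 0.001, -1.0]]
wrist_force: [1.6, -0.5, 2.1]
gripper_width: 0.002
```

move_arm(motion=[0,0,0.06,0,0,0,1,0,0,0.12,0,0,0,1,0,0,0.18,0,0,0,1,0,0,0.22,0,0,0,1,0,0,0.22,0,0,0,1])

```text
time_s: 7.03
tcp_pos: [0.5422, 0.3073, 0.048]
ee_rot: [[-0.995, -0.095, 0.001], [-0.095, 0.995, 0.001], [-0.002, 0.0, -1.0]]
wrist_force: [1.0, 0.4, 1.3]
gripper_width: 0.004
```

```bash
python3 to.py 
python3 - <<'E'
from h import *
a=imaging.capture("scene"); cv2.imwrite(f"pics/scene5.png",cv2.resize(a[150:300,310:510],(800,600)))
a=imaging.capture("side"); cv2.imwrite(f"pics/side5.png",cv2.resize(a[230:430,250:450],(600,600)))
E
```

```text
t 7.0333 tcp [0.5422 0.3073 0.048 ] box xy 0.031505438394034614 0.0980440713938053 F [1.0124 0.4295 1.3418] w 0.004370273217527814 turn [ 0.005   0.0175 -0.0176]
```

View pics/scene5.png

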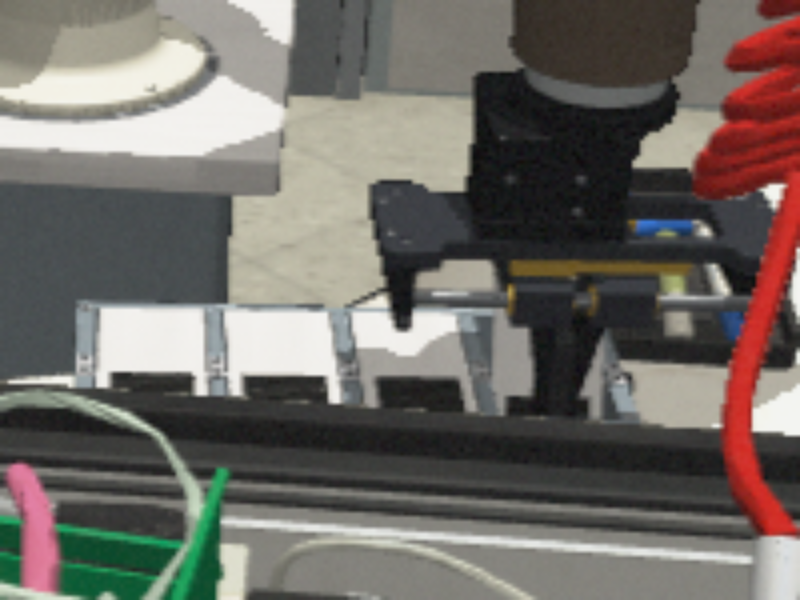

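View pics/side5.png

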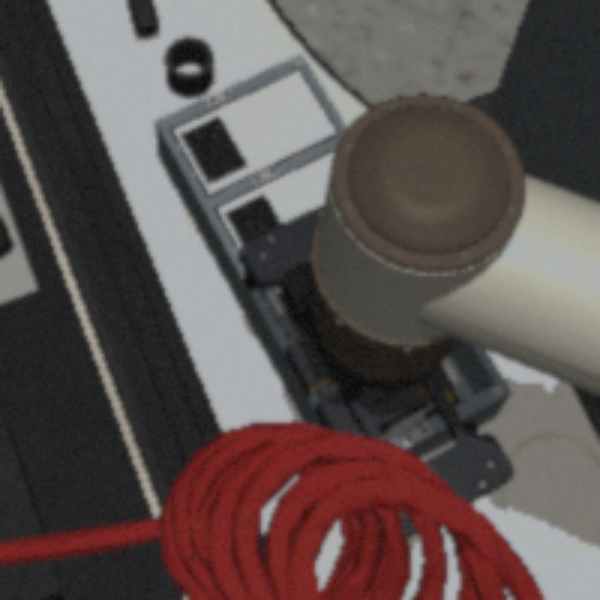

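Cover 0 has rocked: the fingertip is 15 mm deep at 1.3 N. In the side view the gripper sits inside the box's left end and the box has not moved. I'll rise, go to the front of the flap and look.

move_arm(motion=[0,0,-0.5,0,0,0,1,0,0,-1.2,0,0,0,1,0,0,-2.1,0,0,0,1,0,0,-2.3,0,0,0,1,1.0,0.02,-2.3,0,0,0,1,2.0,0.02,-2.3,0,0,0,1,2.5,0.02,-2.3,0,0,0,1,2.5,0.02,-2.3,0,0,0,1,2.5,0.02,-2.3,0,0,0,1])

```text
time_s: 7.88
tcp_pos: [0.4414, 0.2984, 0.1402]
ee_rot: [[-0.995, -0.097, 0.001], [-0.097, 0.995, 0.001], [-0.001, 0.0, -1.0]]
wrist_force: [-0.2, 0.2, 0.2]
gripper_width: 0.006
```

```bash
python3 to.py -62,99,90
python3 - <<'E'
from h import *
a=imaging.capture("scene"); cv2.imwrite(f"pics/scene6.png",cv2.resize(a[150:300,310:510],(800,600)))
a=imaging.capture("side"); cv2.imwrite(f"pics/side6.png",cv2.resize(a[230:430,250:450],(600,600)))
E
```

```text
t 7.8833 tcp [0.4414 0.2984 0.1402] box xy -0.06963987159631134 0.0989225839317915 F [-0.1583  0.2119  0.2081] w 0.0056211564491134396 turn [ 0.0054  0.0147 -0.0008]
-62,99,90 [-0.1894  0.0014  1.2556]
```

View pics/scene6.png

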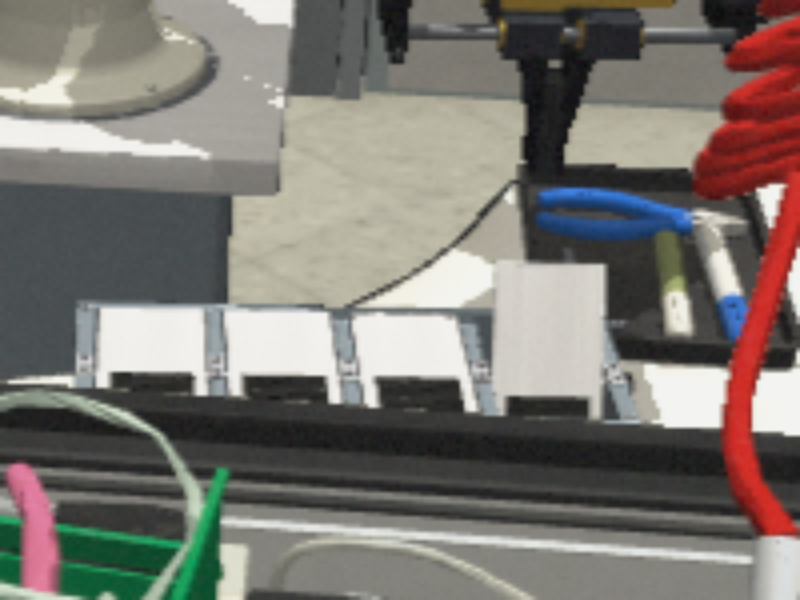

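View pics/side6.png

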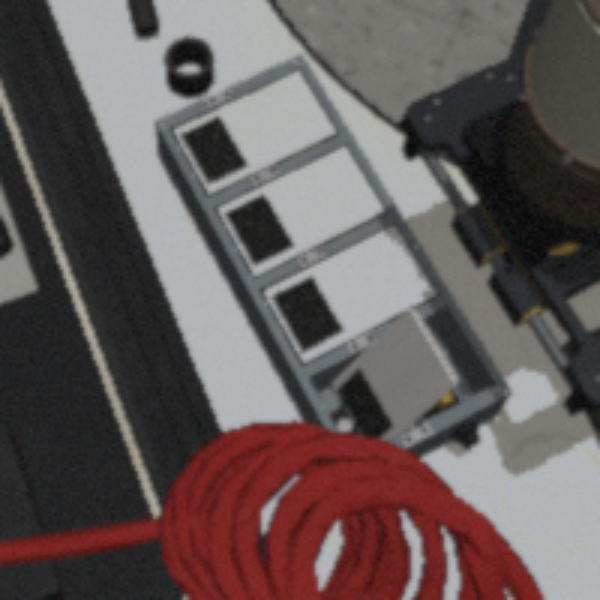

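Both views show cover 0 rocked up, with its lip at scene zoom (495–605, 263) and side zoom (412–460, 312–382). The other three covers are shut. I'll triangulate the lip.

```bash
python3 - <<'E'
from to import *
S=imaging.camera_params("side");C=imaging.camera_params("scene")
x,e=tri(ray(S,(250+436/3,230+347/3)),ray(C,(310+550/4,150+263/4)));d=x-ctr
print(x,e,d@bx,d@by,np.degrees(np.arctan2(x[2]-.057,.010-d@bx))/57.3)
E
python3 to.py -62,99,90 -40,99,90 13,99,90
```

```text
[0.4915 0.3035 0.1077] [np.float64(0.0017357354803752337), np.float64(0.0017357354803753465)] -0.019330016594319835 0.09909035875877145 1.0458725237511752
t 7.9833 tcp [0.4429 0.2989 0.14  ] box xy -0.06809963658078594 0.09924553705521244 F [-0.0634 -0.3733  0.6693] w 0.0037087948363398716 turn [ 0.0076  0.0216 -0.0166]
-62,99,90 [-0.1501 -0.0068  1.251 ]
-40,99,90 [-0.7001 -0.006   1.252 ]
13,99,90 [-2.0251 -0.004   1.2545]
```

The lip is at box x −19 mm and z .108, so the cover angle is about 1.0 rad. I'll descend in front of it and start pushing back slowly.

move_arm(motion=[-0.15,0,0.6,0,0,0,1,-0.15,0,1.25,0,0,0,1,-0.15,0,1.25,0,0,0,1,-0.4,0,1.25,0,0,0,1,-0.6,0,1.25,0,0,0,1,-0.6,0,1.25,0,0,0,1])

```text
time_s: 8.48
tcp_pos: [0.47, 0.3026, 0.0916]
ee_rot: [[-0.995, -0.095, 0.005], [-0.095, 0.996, 0.003], [-0.006, 0.003, -1.0]]
wrist_force: [0.5, 0.6, 0.3]
gripper_width: 0.007
```

```bash
python3 to.py -15,99,90 0,99,90 13,99,90
```

```text
t 8.4833 tcp [0.47   0.3026 0.0916] box xy -0.04080478889637118 0.10028632251481596 F [0.4532 0.5702 0.3166] w 0.007073492479477084 turn [ 0.0326  0.0639 -0.0233]
-15,99,90 [-0.645  -0.031   0.0423]
0,99,90 [-1.02   -0.0302  0.0444]
13,99,90 [-1.3449 -0.0295  0.0462]
```

move_arm(motion=[-0.1,-0.03,0.04,0,0,0,1,-0.2,-0.03,0.04,0,0,0,1,-0.3,-0.03,0.04,0,0,0,1,-0.4,-0.03,0.04,0,0,0,1,-0.5,-0.03,0.04,0,0,0,1,-0.6,-0.03,0.04,0,0,0,1,-0.7,-0.03,0.04,0,0,0,1])

```text
time_s: 9.07
tcp_pos: [0.4983, 0.3041, 0.0902]
ee_rot: [[-0.995, -0.095, 0.005], [-0.095, 0.995, 0.003], [-0.006, 0.003, -1.0]]
wrist_force: [-0.2, 0.5, 0.6]
gripper_width: 0.005
```

```bash
python3 to.py 0,99,90 8,99,90 13,99,90
```

```text
t 9.0667 tcp [0.4983 0.3041 0.0902] box xy -0.012503316348418107 0.09904864266712349 F [-0.1648  0.5473  0.6122] w 0.005306773922591263 turn [ 0.0324  0.0632 -0.022 ]
0,99,90 [-0.3126 -0.0006  0.0057]
8,99,90 [-0.5126 -0.0002  0.0068]
13,99,90 [-0.6376 -0.      0.0075]
```

move_arm(motion=[-0.1,0,0,0,0,0,1,-0.2,0,0,0,0,0,1,-0.3,0,0,0,0,0,1,-0.4,0,0,0,0,0,1,-0.5,0,0,0,0,0,1,-0.5,0,0,0,0,0,1])

```text
time_s: 9.57
tcp_pos: [0.5188, 0.3059, 0.09]
ee_rot: [[-0.996, -0.094, 0.005], [-0.094, 0.996, 0.003], [-0.005, 0.003, -1.0]]
wrist_force: [-0.6, 0.2, 0.6]
gripper_width: 0.007
```

```bash
python3 to.py 13,99,90
python3 - <<'E'
from h import *
a=imaging.capture("scene"); cv2.imwrite(f"pics/scene7.png",cv2.resize(a[150:300,310:510],(800,600)))
a=imaging.capture("side"); cv2.imwrite(f"pics/side7.png",cv2.resize(a[230:430,250:450],(600,600)))
E
```

```text
t 9.5667 tcp [0.5188 0.3059 0.09  ] box xy 0.008102356446781367 0.09890364102798069 F [-0.5585  0.1726  0.6251] w 0.006721642644727129 turn [ 0.0289  0.062  -0.0261]
13,99,90 [-0.1224  0.0027 -0.0003]
```

View pics/scene7.png

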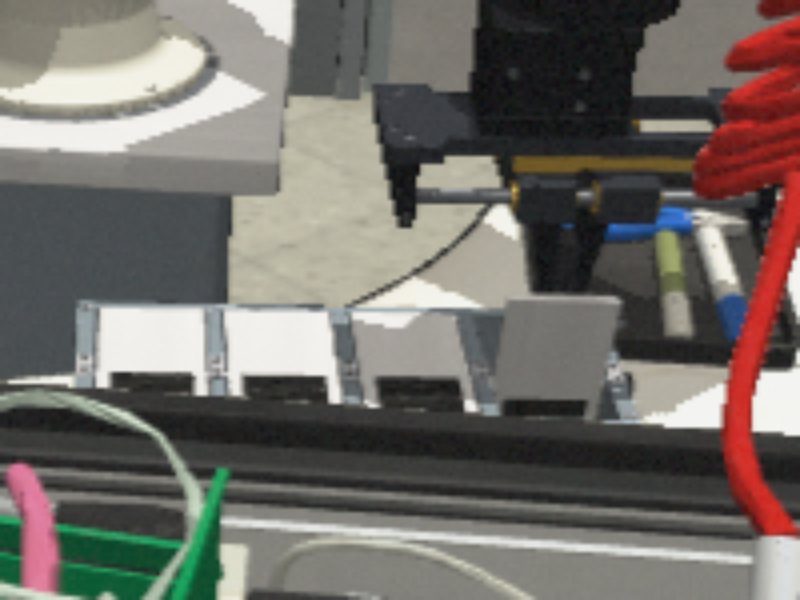

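View pics/side7.png

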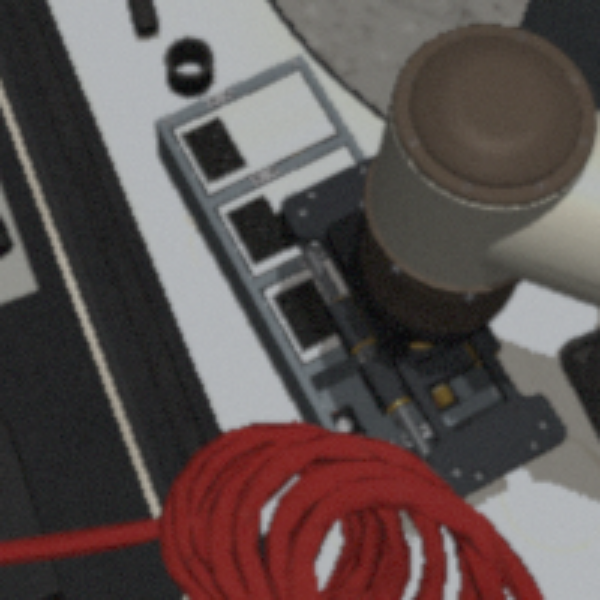

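The flap now leans back (scene zoom lip at y≈297), the box corners are unchanged and the force is under 1 N. A few mm more.

move_arm(motion=[-0.05,0,0,0,0,0,1,-0.1,0,0,0,0,0,1,-0.14,0,0,0,0,0,1,-0.14,0,0,0,0,0,1])

```text
time_s: 10.0
tcp_pos: [0.5242, 0.3065, 0.0902]
ee_rot: [[-0.995, -0.095, 0.005], [-0.095, 0.996, 0.003], [-0.006, 0.003, -1.0]]
wrist_force: [-0.5, -0.7, 0.3]
gripper_width: 0.005
```

move_arm(motion=[-0.04,0,0,0,0,0,1,-0.06,0,0,0,0,0,1,-0.06,0,0,0,0,0,1])

```text
time_s: 10.25
tcp_pos: [0.5248, 0.3064, 0.0899]
ee_rot: [[-0.996, -0.094, 0.002], [-0.094, 0.996, 0.002], [-0.002, 0.002, -1.0]]
wrist_force: [-6.8, 0.5, 2.0]
gripper_width: 0.01
```

The stop is felt at −6.8 N, so the cover is fully back. I'll withdraw forward, then up.

move_arm(motion=[0.3,0,0,0,0,0,1,1.0,0,-0.2,0,0,0,1,2.0,0,-0.8,0,0,0,1,3.0,0,-1.5,0,0,0,1,3.5,-0.5,-2.0,0,0,0,1,3.5,-1.0,-2.5,0,0,0,1,3.5,-1.0,-2.5,0,0,0,1,3.5,-1.0,-2.5,0,0,0,1])

```text
time_s: 10.92
tcp_pos: [0.3897, 0.2536, 0.1918]
ee_rot: [[-0.996, -0.094, 0.006], [-0.094, 0.996, 0.007], [-0.006, 0.006, -1.0]]
wrist_force: [0.1, 1.0, -0.6]
gripper_width: 0.005
```

```bash
python3 to.py
python3 - <<'E'
from h import *
a=imaging.capture("scene"); cv2.imwrite(f"pics/scene8.png",cv2.resize(a[150:300,310:510],(800,600)))
a=imaging.capture("side"); cv2.imwrite("pics/side8f.png",a);cv2.imwrite(f"pics/side8.png",cv2.resize(a[230:430,250:450],(600,600)))
b=cv2.imread("pics/side0.png"); print(cv2.absdiff(a,b)[205:262,280:335].max())
E
```

```text
t 10.9167 tcp [0.3897 0.2536 0.1918] box xy -0.12542755760594038 0.059352352857171345 F [ 0.0678  1.012  -0.6396] w 0.005179260468432256 turn [ 0.0688  0.0728 -0.0288]
23
```

View pics/scene8.png

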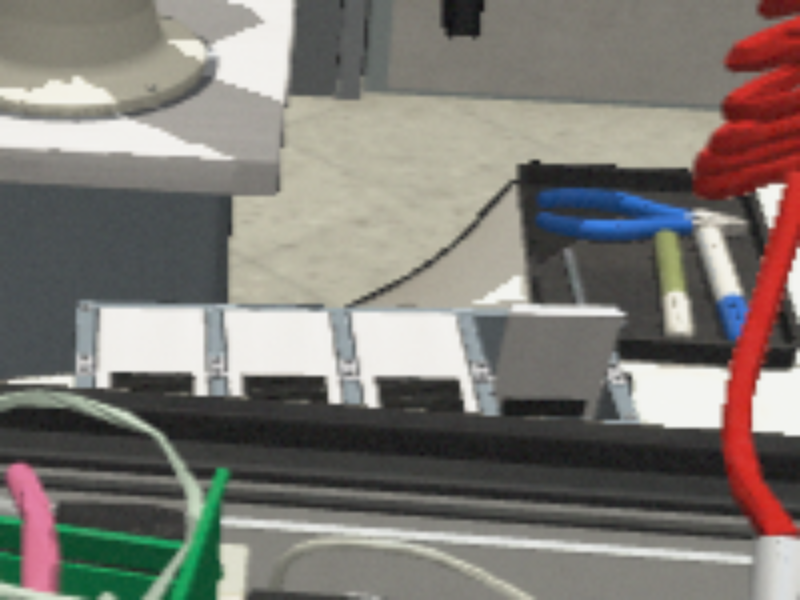

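View pics/side8.png

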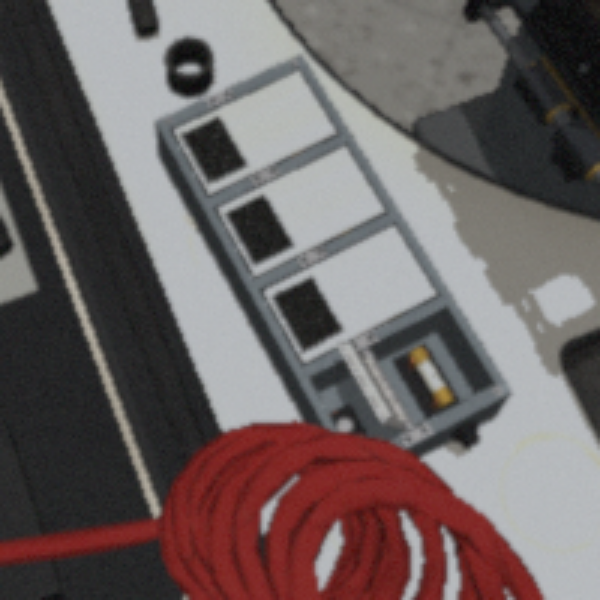

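```bash
python3 - <<'E'
from to import *
S=imaging.camera_params("side");C=imaging.camera_params("scene")
for a in [(360,383),(368,383),(375,383)]:
  x,e=tri(ray(S,(250+a[0]/3,230+a[1]/3)),ray(C,(310+562/4,150+314/4)));d=x-ctr
  print(x,e,d@bx,d@by)
  dx=d@bx-.010;dz=x[2]-.057; print("theta",np.pi-np.arctan2(dz,dx)-np.arctan2(5,60))
for th in (1.65,1.8,1.95):
  l=np.array([-.06*np.cos(th)+.005*np.sin(th),.06*np.sin(th)+.005*np.cos(th)]); p=ctr+bx*(.010+l[0])+by*.099+[0,0,.057+l[1]]
  s=proj(S,p);c=proj(C,p); print(th,(s-[250,230])*3,(c-[310,150])*4)
E
```

```text
[0.5437 0.3062 0.1072] [np.float64(0.001956876319873058), np.float64(0.001956876319872849)] 0.03290179975960883 0.09678972638624952
theta 1.915657363007795
[0.5385 0.3071 0.1043] [np.float64(0.002198607994446248), np.float64(0.0021986079944462784)] 0.02784120429759774 0.09816578017203832
theta 1.8483175994175927
[0.534  0.3079 0.1018] [np.float64(0.0024114852801314203), np.float64(0.0024114852801313306)] 0.023384929309544986 0.09937760439794488
theta 1.778266801912218
1.65 [381.8593 368.4909] [567.9882 286.0021]
1.8 [368.8775 376.1343] [570.5251 298.4953]
1.95 [356.3028 384.0886] [572.6384 313.0657]
```

The lip measures about 1.9 rad and matches the stop position of 1.95. The other covers are shut and the arm is clear, so I'll hand in.

```bash
python3 - <<'E'
from station import r
print(r.finish_job()); print(r.sense()["time_s"])
E
```

```text
the job is handed in; nothing more can be done
None
the job is handed in; nothing more can be done
```

The released cover was cover 0, at the far left. It now stands open on its stop, and the job is handed in. I handed in at about 11 s of robot time; no verdict was reported.

- **Finding it:** I pressed the pads from right to left with closed fingertips. Covers 3, 2 and 1 held firm at 10 to 15 N. Cover 0 sank 15 mm at about 2 N and its flap rose to roughly 1.0 rad.
- **Opening it:** I pushed the flap back from the front until it met its stop at about 7 N, then withdrew the arm.
- **Last checks:**
  - The final camera measurement puts cover 0 at about 1.9 rad. Picking the lip edge differently in the side view gave 1.78 to 1.92; its row in the scene view matches the 1.95 stop.
  - The other three covers look shut, and the box shows no visible shift.
  - An image comparison showed no change at the loupe and torch. I did not compare the screw dish, but the arm never worked near it.
  - The arm is clear of everything, with only sensor noise of about 1 N at the wrist.

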